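Put the bracelets out for display in reverse order

TASK

Move the four bracelets from the cradles on the dark wooden board to the white display rack, one in each slot, in the reverse order: the bracelet nearest the board's brass knob goes into the slot farthest from the rack's brass knob, the next one into the slot beside it, and so on, until the one farthest from the board's knob stands nearest the rack's knob. Stand each one upright on the floor of its slot, midway along the slot.

Things in the scene. Friction and masses are not known exactly. Their poses are not given: they have to be found in the camera images.
- black_cuff: Plain black leather cuff with two small studs, a hoop standing on edge, 75 mm across, 14 mm wide, 71 to 74 mm high. Origin: centre of its underside; x along its diameter, y along its width, z up. Pinch its top part across the width, from above; it is rigid, and 12 mm wide at the grip.
- brown_cuff: Very dark brown leather cuff with a narrow steel clasp, a hoop standing on edge, 68 mm across, 13 mm wide, 66 mm high. Origin: centre of its underside; x along its diameter, y along its width, z up. Pinch its top part across the width, from above; it is rigid, and 12 mm wide at the grip.
- clasp_cuff: Black leather cuff with a broad flat steel clasp, a hoop standing on edge, 72 mm across, 14 mm wide, 69 to 71 mm high. Origin: centre of its underside; x along its diameter, y along its width, z up. Pinch its top part across the width, from above; it is rigid, and 12 mm wide at the grip.
- silver_bangle: Round silver bangle, a hoop standing on edge, 62 mm across, 10 mm wide, 62 to 64 mm high. Origin: its lowest point at the start; y along its diameter, x along its width (the pinch direction), z up. Pinch it by its top part across the width, from above.
- cradle_black_cuff: The pale oak cradle that holds the black cuff at the start, fixed on the board; all four look alike (86 x 47 x 28 mm). Its slot runs along its x, is 15 mm wide with a mouth rounded out to 31 mm, floor 6 mm above the cradle's underside; end rails rise 14 mm over the floor. Origin: centre of its underside; y along the row, z up.
- cradle_brown_cuff: The pale oak cradle that holds the brown cuff at the start, fixed on the board; all four look alike (86 x 47 x 28 mm). Its slot runs along its x, is 15 mm wide with a mouth rounded out to 31 mm, floor 6 mm above the cradle's underside; end rails rise 14 mm over the floor. Origin: centre of its underside; y along the row, z up.
- cradle_clasp_cuff: The pale oak cradle that holds the clasp cuff at the start, fixed on the board; all four look alike (86 x 47 x 28 mm). Its slot runs along its x, is 15 mm wide with a mouth rounded out to 31 mm, floor 6 mm above the cradle's underside; end rails rise 14 mm over the floor. Origin: centre of its underside; y along the row, z up.
- cradle_silver_bangle: The pale oak cradle that holds the silver bangle at the start, fixed on the board; all four look alike (86 x 47 x 28 mm). Its slot runs along its x, is 15 mm wide with a mouth rounded out to 31 mm, floor 6 mm above the cradle's underside; end rails rise 14 mm over the floor. Origin: centre of its underside; y along the row, z up.
- board: Dark wooden storage board, 100 x 275 x 12 mm, fixed. Origin: on its underside below the middle of the row; z up. Four cradles stand on it in a row along its y, centred at y = +90, +30, -30, -90 mm (46 mm free between neighbouring bracelets: open the fingers only part way, about 45 mm). Its brass knob (24 mm wide, top 36 mm up) is at the +y end, at y = 134 mm; the other end is bare.
- rack: White display rack with grey padding between its slots, 86 x 271 x 28 mm, fixed. Origin: on its underside below the middle of the row; z up. Slots at y = +90, +30, -30, -90 mm run along its x; each 15 mm wide, mouth rounded out to 31 mm, floor 6 mm up; end rails 72 mm apart rise 14 mm over the floor. A brass knob (top 36 mm up) is at the +y end, y = 136 mm. Neighbours stand 60 mm apart: open the fingers only to about 45 mm.

How it is judged:
At the end, for the whole second after the job is handed in: All four bracelets stand released and at rest in the rack, in the reverse of their order on the board counted from the knobs: each within 10 mm of its slot along the row and 18 mm of its middle across the row, on the slot's floor (within 6 mm) and upright within 0.3 rad (((y of cradle_black_cuff in the frame of board between 0.075 and 0.105 m and y of black_cuff in the frame of rack between -0.1 and -0.08 m) or (y of cradle_black_cuff in the frame of board between 0.015 and 0.045 m and y of black_cuff in the frame of rack between -0.04 and -0.02 m) or (y of cradle_black_cuff in the frame of board between -0.045 and -0.015 m and y of black_cuff in the frame of rack between 0.02 and 0.04 m) or (y of cradle_black_cuff in the frame of board between -0.105 and -0.075 m and y of black_cuff in the frame of rack between 0.08 and 0.1 m)) and x of black_cuff in the frame of rack between -0.018 and 0.018 m and z of black_cuff in the frame of rack between 0 and 0.012 m and angle between each of black_cuff, brown_cuff, clasp_cuff's own z axis and vertical below 0.3 rad and linear speed of each of black_cuff, brown_cuff, clasp_cuff, silver_bangle below 0.03 m/s and ((y of cradle_brown_cuff in the frame of board between 0.075 and 0.105 m and y of brown_cuff in the frame of rack between -0.1 and -0.08 m) or (y of cradle_brown_cuff in the frame of board between 0.015 and 0.045 m and y of brown_cuff in the frame of rack between -0.04 and -0.02 m) or (y of cradle_brown_cuff in the frame of board between -0.045 and -0.015 m and y of brown_cuff in the frame of rack between 0.02 and 0.04 m) or (y of cradle_brown_cuff in the frame of board between -0.105 and -0.075 m and y of brown_cuff in the frame of rack between 0.08 and 0.1 m)) and x of brown_cuff in the frame of rack between -0.018 and 0.018 m and z of brown_cuff in the frame of rack between 0 and 0.012 m and ((y of cradle_clasp_cuff in the frame of board between 0.075 and 0.105 m and y of clasp_cuff in the frame of rack between -0.1 and -0.08 m) or (y of cradle_clasp_cuff in the frame of board between 0.015 and 0.045 m and y of clasp_cuff in the frame of rack between -0.04 and -0.02 m) or (y of cradle_clasp_cuff in the frame of board between -0.045 and -0.015 m and y of clasp_cuff in the frame of rack between 0.02 and 0.04 m) or (y of cradle_clasp_cuff in the frame of board between -0.105 and -0.075 m and y of clasp_cuff in the frame of rack between 0.08 and 0.1 m)) and x of clasp_cuff in the frame of rack between -0.018 and 0.018 m and z of clasp_cuff in the frame of rack between 0 and 0.012 m and ((y of cradle_silver_bangle in the frame of board between 0.075 and 0.105 m and y of silver_bangle in the frame of rack between -0.1 and -0.08 m) or (y of cradle_silver_bangle in the frame of board between 0.015 and 0.045 m and y of silver_bangle in the frame of rack between -0.04 and -0.02 m) or (y of cradle_silver_bangle in the frame of board between -0.045 and -0.015 m and y of silver_bangle in the frame of rack between 0.02 and 0.04 m) or (y of cradle_silver_bangle in the frame of board between -0.105 and -0.075 m and y of silver_bangle in the frame of rack between 0.08 and 0.1 m)) and x of silver_bangle in the frame of rack between -0.018 and 0.018 m and z of silver_bangle in the frame of rack between 0 and 0.012 m and angle between silver_bangle's own x axis and vertical between 1.271 and 1.871 rad); the robot touches nothing.
It also fails if it takes over 102 s, if anything falls off the work surface, if the arm or the gripper's body presses on something with over 40 N, if the wrist force passes 120 N, or if a joint passes its speed limit or range.

ROBOT

A 6-joint arm with a two-finger parallel gripper is mounted at the origin on a cart in front of the work surface, level with it; the furniture and walls round the work are solid. World frame = base frame: x ahead of the robot, y to its left, z up, the work surface at z = 0. Lengths are in m, angles in rad, forces in N, time in s.
With the tool pointing down it reaches from about 0.275 to 1 m from the base axis. Payload 8.4 kg.
Tool frame: the origin (TCP) lies on the centre line of the jaws, within the pads' length; the fingertips stand 17 mm ahead of it and the grasp point (between the pads) lies 2 mm behind it (bot.tcp_to_tips is the z of the fingertips in the tool frame, in m); z points along the fingers, y is the line along which they close (so a half turn about z gives the same grasp; the last joint's range is limited). The gripper opens to 85 mm and grips with 20 to 120 N. Pads are 22 mm wide; open, the fingers measure 114 mm over their backs; the gripper's body (76 mm by 85 mm) begins 54 mm behind the grasp point. The pads swing forward as they close: fully open they stand 13 mm farther back than shut.
Start: joints at [-1.334, 0.353, 1.633, -0, 1.155, -0.002], TCP at [0.148, -0.607, 0.248] pointing down, gripper open.
Joint ranges: [-2.63, 2.63], [-0.92, 2.1], [0.06, 2.66], [-1.3, 4.44], [0, 2.69], [-3.02, 3.02]. Speed limits (rad/s): [2.22, 2.22, 2.79, 3.14, 3.14, 3.14].

INTERFACE

Orientations are given as a unit quaternion [x, y, z, w].
In Python, from workcell import bot, hand, kinematics, get_obs, vision, hand_in gives the robot as it stands. The module is installed in compiled form; this text tells all that it offers. Calls block until the motion is done:
- bot.reach(position, orientation): joint-space move of the TCP to a pose.
- bot.servo_line(position, ori=None, velocity=0.15): straight line of the TCP; ori=None keeps the orientation; velocity is the mean speed in m/s.
- bot.goto_joints(angles): joint-space move.
- hand.move_gripper(opening, strength=None): finger opening in m; strength is the grip in N (None keeps the last); returns when the fingers have stopped.
- bot.dwell(seconds).
- kinematics.solve_ik(position, orientation): joint angles nearest the present ones, or None.
- get_obs(): the state.
- vision.read_camera(name): name is "side" or "top" or "wrist"; returns a dict with "frame" (480x640x3 uint8, red, green, blue), "intrinsics" (3x3 intrinsics, pixels), "view" (4x4, takes a point from world to camera coordinates). Camera axes: x right, y down, z forward; pixel columns grow to the right and rows downward; lengths in m; the calibration is good to about 2 mm. A picture is of the moment at which its call begins. There is no depth.
A pose or a line that the arm cannot do raises bot.IKError and nothing moves.
- hand_in(): hands the job in; it is judged then, once.
The state is a dict: "time_s": time; "joint_pos": joint angles; "joint_vel": joint speeds; "joint_efforts": joint torques, N m; "position": TCP position; "orientation": TCP orientation; "wrist_force": force on the tool from outside, world axes, zero at the start; "ft_torque": the same for the moment, N m; "gripper_width": finger opening in m; "grip_force": force on a finger pad.
Only numpy, scipy, OpenCV 4.12 (cv2) and the standard library are available. Lean on these libraries where they do the work, as an engineer would, in place of code of your own. Each camera call takes 0.05 s, during which the arm holds its last target. There are 200 camera calls.

## Working session

There is one attempt and no reset: what is moved stays moved. The work goes in short steps, each a Python script; the robot and the scene stay as the last script left them, time stands still between calls to the robot, and variables do not carry over. Pictures are saved under pics/ and viewed, at most 14 in all, crops included, and the job is handed in when it is done.

```bash
mkdir -p pics
python3 - <<'E'
from workcell import bot,hand,get_obs,vision
import cv2,numpy as np
for n in ("top","side"):
    r=vision.read_camera(n); cv2.imwrite(f"pics/{n}0.png",r["frame"][:,:,::-1])
    print(n,r["intrinsics"].round(1).tolist(),r["view"].round(4).tolist())
o=get_obs();print(o["time_s"],o["position"],o["orientation"],o["gripper_width"],bot.tcp_to_tips)
E
```

```text
top [[447.1, 0.0, 317.6], [0.0, 447.1, 243.6], [0.0, 0.0, 1.0]] [[0.0201, -0.9996, 0.0183, -0.0469], [-0.988, -0.0226, -0.1527, 0.5159], [0.1531, -0.015, -0.9881, 0.8505], [0.0, 0.0, 0.0, 1.0]]
side [[476.8, 0.0, 322.8], [0.0, 476.8, 244.2], [0.0, 0.0, 1.0]] [[-0.9463, -0.3229, 0.0164, 0.4931], [-0.2266, 0.6261, -0.746, 0.1658], [0.2306, -0.7097, -0.6657, 0.7859], [0.0, 0.0, 0.0, 1.0]]
0.1 [ 0.14769886 -0.60685659  0.24760422] [ 9.92879994e-01  1.19117042e-01 -9.38857639e-05 -6.62746735e-04] 0.08580250735822474 0.017
```

View pics/top0.png

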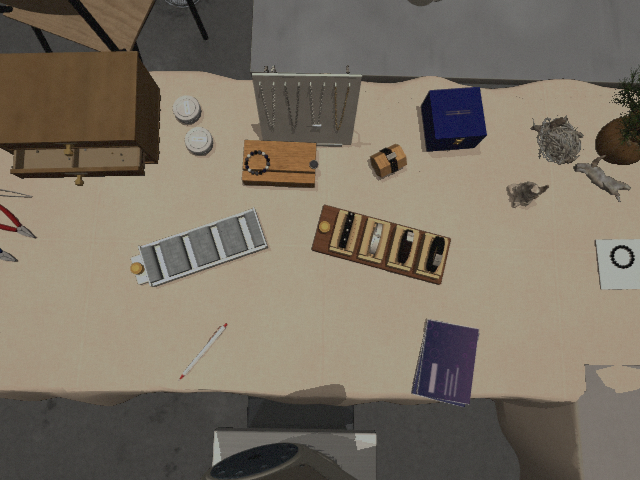

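View pics/side0.png

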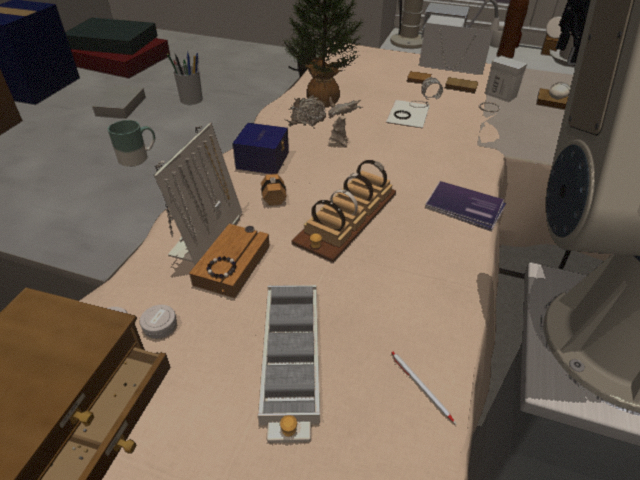

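The top view shows the board with its knob at (325,227) and its row running right to about (436,254). The black studded cuff is nearest the knob, then silver, then two dark ones. The rack's knob is at (137,268), with its row running right to about (242,230). The side view agrees, and the rack is empty. Next I'll get rough poses by casting rays, then take a wrist view over each.

```bash
cat > h.py <<'E'
from workcell import bot,hand,kinematics,get_obs,vision,hand_in
import cv2,numpy as np
from scipy.spatial.transform import Rotation as R
def cast(r,px,z):
    "pixels Nx2 -> world points on plane z"
    px=np.atleast_2d(px).astype(float); V=r["view"]; Rm,t=V[:3,:3],V[:3,3]
    d=np.c_[px,np.ones(len(px))]@np.linalg.inv(r["intrinsics"]).T@Rm; c=-Rm.T@t
    return c+d*((z-c[2])/d[:,2])[:,None]
def proj(r,P):
    P=np.atleast_2d(P)@r["view"][:3,:3].T+r["view"][:3,3]; p=P@r["intrinsics"].T
    return p[:,:2]/p[:,2:]
def down(yaw):
    "tool down, closing axis (tool y) along direction yaw in world (mod pi), nearest to the start wrist turn"
    y=np.array([np.cos(yaw),np.sin(yaw),0]); z=np.array([0,0,-1.]); x=np.cross(y,z)
    return R.from_matrix(np.c_[x,y,z]).as_quat()
def pick_ori(p,yaw):
    "of the two half turns take the one with the last joint nearest 0"
    c=[]
    for k in (0,np.pi):
        q=kinematics.solve_ik(p,down(yaw+k))
        if q is not None: c.append((abs(q[5]),k))
    return down(yaw+min(c)[1])
E
python3 - <<'E'
from h import *
r=vision.read_camera("top")
b=cast(r,[(325,205),(451,237),(441,284),(312,252)],.012); k=cast(r,[(325,227)],.03)[0]
print("board",b.round(3).tolist(),b.mean(0).round(3),"knob",k.round(3), "sizes",np.linalg.norm(b-np.roll(b,-1,0),axis=1).round(3))
c=cast(r,[(255,209),(268,244),(153,286),(139,249)],.028); k2=cast(r,[(137,268)],.03)[0]
print("rack",c.mean(0).round(3),"knob",k2.round(3),"sizes",np.linalg.norm(c-np.roll(c,-1,0),axis=1).round(3))
for n,m,kk in (("board",b.mean(0),k),("rack",c.mean(0),k2)):
    yaw=np.arctan2(*(kk-m)[1::-1]); p=np.array([m[0],m[1],.33]); o=pick_ori(p,yaw)
    p[:2]-=0.0
    print(n,"yaw",yaw.round(3)); 
    bot.reach(p,o); bot.dwell(.2); w=vision.read_camera("wrist"); np.savez(f"pics/{n}.npz",**w)
    cv2.imwrite(f"pics/w_{n}.png",w["frame"][:,:,::-1]); print(get_obs()["joint_pos"].round(2),get_obs()["time_s"],proj(w,[m]).round())
E
```

```text
board [[0.603, -0.05, 0.012], [0.541, -0.312, 0.012], [0.444, -0.289, 0.012], [0.503, -0.025, 0.012]] [ 0.523 -0.169  0.012] knob [ 0.553 -0.05   0.03 ] sizes [0.269 0.1   0.271 0.102]
rack [0.507 0.191 0.028] knob [0.461 0.321 0.03 ] sizes [0.077 0.241 0.08  0.244]
board yaw 1.324
[-0.32  0.16  1.7  -0.    1.28  1.5 ] 2.4917 [[316. 200.]]
rack yaw 1.911
[ 0.36  0.15  1.71  0.    1.28 -1.55] 5.325 [[318. 203.]]
```

View pics/w_board.png

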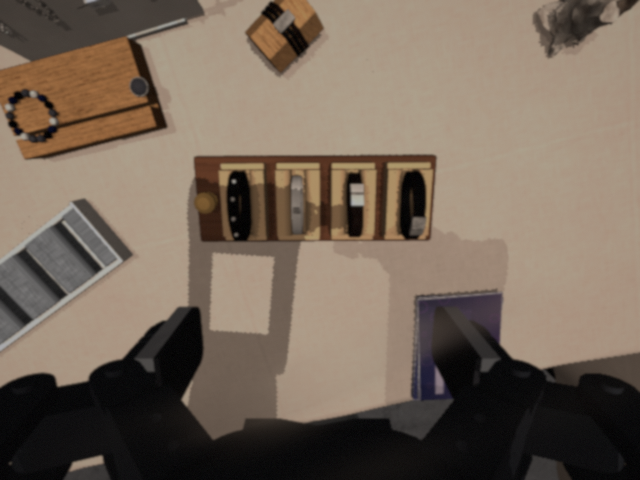

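View pics/w_rack.png

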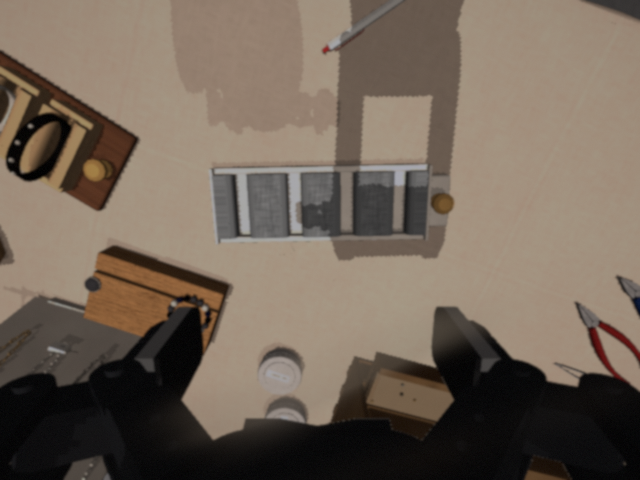

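The wrist views are clear. Board: knob at (205,203), bracelet midlines at columns 240, 298, 355 and 413. Rack: outline corners about (211,169), (429,163), (427,239) and (219,243), knob at (442,203), slots at columns 243, 294, 347 and 399. I'll enlarge both to read the edges properly.

Run:
```python
import cv2,numpy as np
a=cv2.imread("pics/w_board.png")[145:250,190:445]; b=cv2.imread("pics/w_rack.png")[155:252,205:460]
s=np.vstack([cv2.resize(x,None,fx=3,fy=3,interpolation=cv2.INTER_CUBIC) for x in (a,b)]); s=s[:600]
cv2.imwrite("pics/zoom.png",s)
```

```text
(no output)
```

View pics/zoom.png

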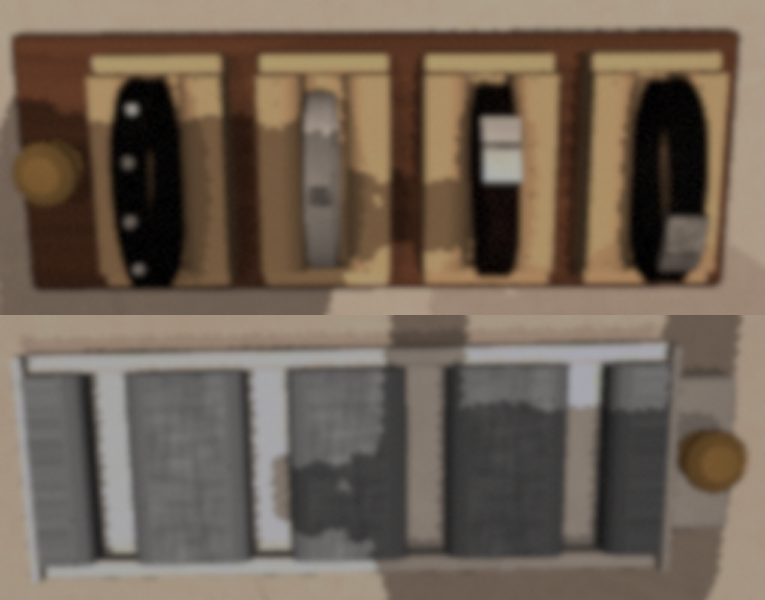

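The zoom shows the rack's slot floors at zoom columns 115, 270, 425 and 582 and the board's corners at zoom (14,35), (738,32), (722,288) and (33,290). The order from the knob is black (studded), silver, narrow clasp (brown), broad clasp, and the robot sees all of it clearly. Now I'll fit the poses and check them against the given sizes.

Run:
```python
from h import *
wb=dict(np.load("pics/board.npz")); wr=dict(np.load("pics/rack.npz"))
zb=lambda p:np.array(p)/3+[190-.33,145-.33]
zr=lambda p:(np.array(p)-[0,315])/3+[205-.33,155-.33]
rd=lambda v:np.round(v,4).tolist()
N=np.linalg.norm
print("cam",rd(-wb["view"][:3,:3].T@wb["view"][:3,3]),rd(-wr["view"][:3,:3].T@wr["view"][:3,3]))
c=cast(wb,zb([(14,35),(738,32),(722,288),(33,290)]),.012)
print("board sizes",rd(N(c-np.roll(c,-1,0),axis=1)),"ctr",rd(c.mean(0)))
yv=c[[0,3]].mean(0)-c[[1,2]].mean(0); print("outline yaw",np.arctan2(yv[1],yv[0]))
ra=cast(wb,zb([(156,64),(323,64),(490,64),(657,64)]),.032); v=ra[0]-ra[3]
print("rails len(.18)",N(v),"yaw",np.arctan2(v[1],v[0]),"mid",rd(ra.mean(0)))
tops=cast(wb,zb([(147,180),(321,180),(497,180),(672,180)]),.085); v=tops[0]-tops[3]
print("tops len",N(v),"yaw",np.arctan2(v[1],v[0]),"mid",rd(tops.mean(0)))
k=cast(wb,zb([(46,174)]),.045)[0];print("knob",rd(k))
s=cast(wr,zr([(115,460),(270,460),(425.5,460),(582.5,460)]),.008); v=s[3]-s[0]
print("rack slots len",N(v),"yaw",np.arctan2(v[1],v[0]),"mid",rd(s.mean(0)))
for zz in (.02,.028):
  c=cast(wr,zr([(22,357),(672,345),(662,569),(42,580)]),zz)
  print("rack outline",zz,rd(N(c-np.roll(c,-1,0),axis=1)),rd(c.mean(0)), "yaw",np.arctan2(*((c[1]+c[2]-c[0]-c[3])[1::-1])))
print("rack knob",rd(cast(wr,zr([(713,460)]),.034)))
```

```text
cam [0.588, -0.187, 0.4555] [0.4431, 0.168, 0.4557]
board sizes [0.2705, 0.0988, 0.2732, 0.0986] ctr [0.5236, -0.1685, 0.012]
outline yaw 1.3266908367102743
rails len(.18) 0.1800052634311788 yaw 1.3231752088303248 mid [0.5592, -0.1887, 0.032]
tops len 0.1694910544563636 yaw 1.3231749311976877 mid [0.5269, -0.1805, 0.085]
knob [0.5542, -0.0546, 0.045]
rack slots len 0.1821084401968059 yaw 1.9103089197677843 mid [0.5087, 0.1958, 0.008]
rack outline 0.02 [0.2404, 0.0854, 0.2415, 0.0855] [0.5088, 0.1962, 0.02] yaw 1.9285331111912405
rack outline 0.028 [0.2359, 0.0839, 0.2371, 0.0839] [0.5076, 0.1956, 0.028] yaw 1.9285331111912407
rack knob [[0.4603, 0.3204, 0.034]]
```

The board rails fit the given spacing to 0.1 mm. The rack outline yaw of 1.929 agrees with the knob direction, and the centres agree to about 1 mm. I'll move the first bracelet, the black one at board y=+90, to the rack slot at -90.

```bash
cat >> h.py <<'E'
BO,BY=np.array([.5209,-.179]),1.325; RO,RY=np.array([.5088,.1962]),1.929
def at(O,yaw,s,z,dx=0):
    return np.r_[O+s*np.array([np.cos(yaw),np.sin(yaw)])+dx*np.array([np.sin(yaw),-np.cos(yaw)]),z]
def rowforce(yaw):
    f=get_obs()["wrist_force"]; c,s=np.cos(yaw),np.sin(yaw)
    return np.round([f[0]*s-f[1]*c,f[0]*c+f[1]*s,f[2]],1)   # along slot, along row, up
def pick(s,z):
    o=pick_ori(at(BO,BY,s,.16),BY)
    bot.reach(at(BO,BY,s,.16),o); hand.move_gripper(.045,40)
    bot.servo_line(at(BO,BY,s,z),velocity=.12); hand.move_gripper(0,40)
    print("grip",get_obs()["gripper_width"].round(4),get_obs()["grip_force"].round(1),"F",rowforce(BY))
    bot.servo_line(at(BO,BY,s,.17),velocity=.12); print("held",get_obs()["gripper_width"].round(4),rowforce(BY))
    return o
def lower(s,z,o,off=0):
    "turn the held tool by RY-BY, go over rack slot s, lower stepwise, watching the force"
    o=(R.from_euler('z',RY-BY)*R.from_quat(o)).as_quat()
    bot.reach(at(RO,RY,s+off,.17),o); bot.servo_line(at(RO,RY,s+off,z-.012+.034),velocity=.15)
    for h in (.022,.012,.006,.002):
        bot.servo_line(at(RO,RY,s+off,z-.012+h),velocity=.05); f=rowforce(RY); print(h,f)
        if np.abs(f).max()>25: print("STOP"); return False
    return True
def release(s):
    p=get_obs()["position"]
    hand.move_gripper(.045); bot.servo_line([p[0],p[1],.17],velocity=.15); print("t",get_obs()["time_s"])
E
python3 - <<'E'
from h import *
o=pick(.09,.078)
ok=lower(-.09,.078,o)
w=vision.read_camera("wrist");cv2.imwrite("pics/l1.png",w["frame"][:,:,::-1]);print(get_obs()["time_s"])
E
```

```text
Traceback (most recent call last):
  File "h.py", line 33, in pick
    print("grip",get_obs()["gripper_width"].round(4),get_obs()["grip_force"].round(1),"F",rowforce(BY))
                 ^^^^^^^^^^^^^^^^^^^^^^^^^^^^^^^^
AttributeError: 'float' object has no attribute 'round'
```

Just a formatting slip: the gripper has already closed at the pick pose, so I'll carry on from there.

```bash
sed -i 's/get_obs()\["gripper_width"\].round(4)/round(float(get_obs()["gripper_width"]),4)/g; s/get_obs()\["grip_force"\].round(1)/np.round(get_obs()["grip_force"],1)/' h.py
python3 - <<'E'
from h import *
x=get_obs();print(x["time_s"],x["gripper_width"],x["grip_force"],rowforce(BY),x["position"])
bot.servo_line(at(BO,BY,.09,.17),velocity=.12);x=get_obs();print(x["gripper_width"],rowforce(BY))
ok=lower(-.09,.078,x["orientation"])
w=vision.read_camera("wrist");cv2.imwrite("pics/l1.png",w["frame"][:,:,::-1]);print(get_obs()["time_s"])
E
```

```text
8.2833 0.011791555800069974 41.73552453517914 [-1.  -0.4  7. ] [ 0.54336069 -0.09179861  0.0787823 ]
0.0112427759463404 [-0.3 -0.   0.1]
0.022 [-1.  -0.2 -0.2]
0.012 [ 0.1 -0.5  0.8]
0.006 [-0.6 -0.4  0.1]
0.002 [0.2 0.4 0. ]
11.95
```

View pics/l1.png

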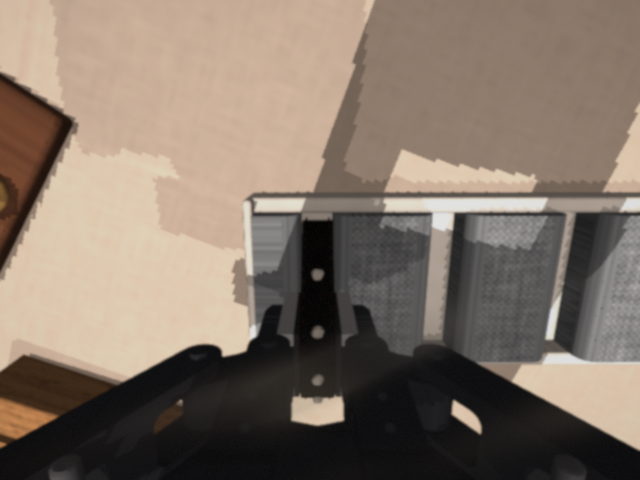

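The picture shows the black cuff inside the end slot (columns 302–333), centred between the pads, with no side forces. I'll release it and do the rest, stopping if a grip or force looks wrong.

Run:
```python
from h import *
release(-.09)
for s,z in ((.03,.070),(-.03,.074),(-.09,.076)):
    print("--",s); o=pick(s,z)
    if not .006<get_obs()["gripper_width"]<.016: print("bad grip"); break
    if not lower(-s,z,o): break
    release(-s)
else:
    bot.reach(np.r_[RO,.33],get_obs()["orientation"]); bot.dwell(.2)
    w=vision.read_camera("wrist");cv2.imwrite("pics/end.png",w["frame"][:,:,::-1])
    w=vision.read_camera("side");cv2.imwrite("pics/end_side.png",cv2.resize(w["frame"][230:480,200:440,::-1],None,fx=2.4,fy=2.4))
print(get_obs()["time_s"])
```

```text
t 13.2
-- 0.03
grip 0.0088 44.3 F [-1.2 -0.3  5.6]
held 0.009 [-0.9  1.6  0.7]
0.022 [ 0.8  0.3 -0.5]
0.012 [-0.8  0.2  0.2]
0.006 [ 0.3 -0.2  0.5]
0.002 [-0.3  0.1  0.5]
t 22.9167
-- -0.03
grip 0.0107 40.5 F [-0.7 -0.7  6.2]
held 0.0109 [-0.8 -0.2 -0.4]
0.022 [ 0.6 -0.8 -0.4]
0.012 [-0.2 -0.  -0.5]
0.006 [-0.   0.8 -0.8]
0.002 [ 0.  -0.5  0.6]
t 31.525
-- -0.09
grip 0.0116 42.0 F [-1.  -0.5  5.8]
held 0.0117 [-0.1 -0.4 -2. ]
0.022 [-0.2 -0.5  0.8]
0.012 [ 0.2 -0.3  0.9]
0.006 [-0.3 -0.1  0.9]
0.002 [-0.7 -0.2 -0.8]
t 40.825
41.8833
```

View pics/end.png

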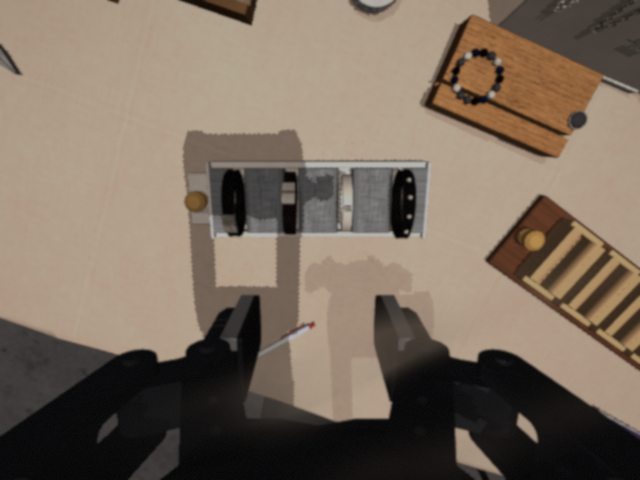

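View pics/end_side.png

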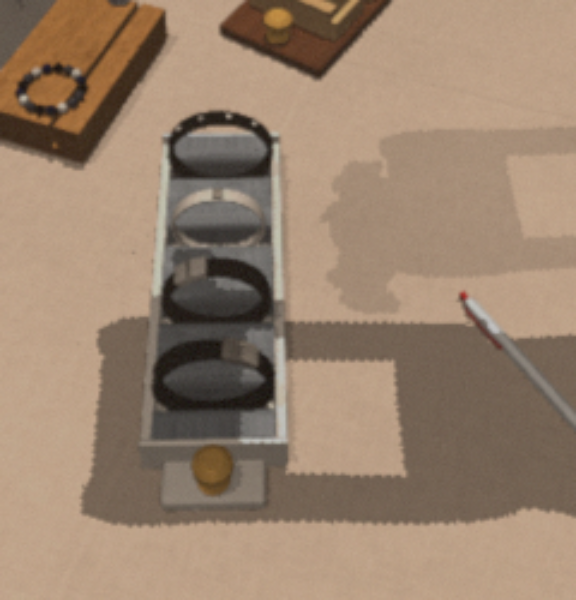

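Both views show all four upright in their slots in reverse order: clasp cuff by the rack's knob, then brown, silver and black. They sit midway between the rails, and the gripper is clear.

```bash
python3 -c "
from h import *
print(hand_in())"
```

```text
the job is handed in; nothing more can be done
None
```

All four bracelets now stand upright in the rack in reverse order, checked in the wrist and side views with the gripper clear, and I handed the job in at about 42 s of the 102 s allowed; the hand-in returned no verdict.

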